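# Sign out the punch set

## Task

Sign out the punch set: hang the orange tag astride the bar of the tag rail, in a free place beside the grey and green tags, and let it go. Then take the wooden punch carrier by its handle, lift it off the cabinet sill and finish while still holding it in the air, steady and level, a good 10 cm above the sill, with its punch, die and sleeve standing in their cells. Leave all the other things where they are.

Things in the scene. Friction and masses are not known exactly. Their poses are not given: they have to be found in the camera images.
- tag: orange loan tag standing on the tiled shelf: 3 mm sheet bent to an inverted V (each leg leans out 30 degrees; 63 mm across the feet in x, 44 mm wide in y, ridge 53 mm above the feet), with a grip block on the ridge. Origin: centre between the feet, at foot level; z up, y along the ridge. 80 g. Hung on the bar, the V rests on it with the bar's centre line 40 mm above the tag's origin
- tag_grip (a point): centre of the upper part of the orange tag's grip block, 75 mm above the feet; the block is 10 mm thick (tag x), 30 mm long (tag y) and reaches from the ridge to 85 mm above the feet; the two grip faces look along tag x
- rail: fixed tag rail on the shelf, origin at the centre of its foot (70 x 330 x 10 mm): two steel posts 310 mm apart carry a horizontal steel bar, 10 mm thick, along its y axis; free bar between the posts is about 290 mm long
- rail_mid (a point): middle of the rail's bar, on its centre line, 130 mm above the shelf
- grey_tag: another trainee's grey tag, same shape and axes as the orange one, hanging on the rail's bar; stays there
- green_tag: another trainee's green tag, same shape and axes as the orange one, hanging on the rail's bar; stays there
- carrier: loose plywood punch carrier standing on the cabinet sill, 170 (x) x 110 (y) mm, walls 35 mm high and 5 mm thick, 3 x 2 open cells; origin at the centre of its underside, z up. End boards carry a bridge handle above the cells. Carrier about 0.25 kg, with its load about 0.6 kg; the load lies off centre
- carrier_handle (a point): middle of the carrier's wooden handle, 103 mm above the carrier's underside: a bar along carrier x, 14 mm thick (y), 18 mm high, 158 mm between the end boards
- square_punch: chrome square punch standing in a cell of the carrier, 20 mm square foot, 60 mm tall; origin at the centre of its underside
- die: dark steel die ring lying flat in a cell of the carrier, 32 mm diameter, 26 mm tall; origin at the centre of its underside
- sleeve: yellow brass ejector sleeve standing in a cell of the carrier, 26 mm diameter, 45 mm tall; origin at the centre of its underside
- cabinet: fixed blue punch and die cabinet, 170 mm deep (x), 440 mm wide (y), 210 mm tall, with a sliding clear door in its front (-x face). Origin at the centre of the cabinet's underside without the sill. The grey sill runs 170 mm out from the front (cabinet x -85 to -255 mm), its top 30 mm above the shelf
- die_cap: blue nylon die cap on the sill, 48 mm diameter, 34 mm tall; stays
- gauge_block: steel gauge block on the sill, 30 x 20 x 35 mm; stays
- round_punch: dark steel round punch standing on the shelf, 32 mm diameter, 52 mm tall; stays
- jar: small closed jar on the shelf, 52 mm diameter, 70 mm tall; stays
- driver: screwdriver lying on the shelf, 170 mm long, origin under its middle; stays
There are look-alikes about, which are no part of the job. Several things have the shape of the tag; the one meant has the colours described above.

How it is judged (in metres and radians):
On the way, in this order (a step that is already met when the one before it is completed fails the run):
1. the orange tag hangs on the rail's bar, let go, while the carrier still stands untouched on the sill (z of tag in the frame of rail between 0.08 and 0.1 m and x of tag in the frame of rail between -0.02 and 0.02 m and y of tag in the frame of rail between -0.14 and 0.14 m and angle between tag's own z axis and vertical below 0.3 rad and angle between the y axis of tag and the y axis of rail, either way round below 0.4 rad and contact force between tag and rail above 0.2 N and contact force between the fingers and tag below 0.05 N and linear speed of tag below 0.03 m/s and distance of carrier from where it was at the start of the episode below 0.015 m), for 0.3 s.
2. the carrier is held up clear of the sill, level (z of carrier in the frame of cabinet above 0.11 m and angle between carrier's own z axis and vertical below 0.12 rad and contact force between the fingers and carrier above 2 N and contact force between carrier and cabinet below 0.05 N and contact force between carrier and rail below 0.05 N), for 0.3 s.
At the end, for the whole second after the job is handed in: The orange tag hangs free on the rail's bar, within 20 degrees of it and upright. The fingers hold the carrier 80 mm or more above the sill, level within 7 degrees, still (20 mm/s, 0.15 rad/s), touching neither cabinet nor rail; punch, die and sleeve stand in its cells (within 17 degrees) (all of step 2 and z of tag in the frame of rail between 0.08 and 0.1 m and x of tag in the frame of rail between -0.02 and 0.02 m and y of tag in the frame of rail between -0.14 and 0.14 m and angle between each of tag, square_punch, die, sleeve's own z axis and vertical below 0.3 rad and angle between the y axis of tag and the y axis of rail, either way round below 0.4 rad and contact force between tag and rail above 0.2 N and contact force between the fingers and tag below 0.05 N and linear speed of tag below 0.03 m/s and linear speed of carrier below 0.02 m/s and angular speed of carrier below 0.15 rad/s and x of square_punch in the frame of carrier between -0.085 and 0.085 m and y of square_punch in the frame of carrier between -0.055 and 0.055 m and z of square_punch in the frame of carrier between -0.005 and 0.02 m and x of die in the frame of carrier between -0.085 and 0.085 m and y of die in the frame of carrier between -0.055 and 0.055 m and z of die in the frame of carrier between -0.005 and 0.02 m and x of sleeve in the frame of carrier between -0.085 and 0.085 m and y of sleeve in the frame of carrier between -0.055 and 0.055 m and z of sleeve in the frame of carrier between -0.005 and 0.02 m); the arm keeps its last pose, push and grip.
It fails at once if the grey or green tag is moved more than 30 mm (distance of any of grey_tag, green_tag from where it was at the start of the episode above 0.03 m).
It fails at once if the die cap or gauge block on the sill is moved more than 30 mm (distance of any of die_cap, gauge_block from where it was at the start of the episode above 0.03 m).
It fails at once if the round punch, jar or screwdriver is moved more than 30 mm (distance of any of round_punch, jar, driver from where it was at the start of the episode above 0.03 m).
It fails at once if the carrier is tipped by more than 20 degrees (angle between carrier's own z axis and vertical above 0.35 rad).
It also fails if it takes over 51 s, if anything falls off the work surface, if the arm or the gripper's body presses on something with over 40 N, if the wrist force passes 120 N, or if a joint passes its speed limit or range.

## Robot

A 6-joint arm with a two-finger parallel gripper is mounted at the origin on the work surface. World frame = base frame: x ahead of the robot, y to its left, z up, the work surface at z = 0. Lengths are in mm, angles in degrees, forces in N, time in s.
With the tool pointing down it reaches from about 200 to 875 mm from the base axis. Payload 3.4 kg.
Tool frame: the origin (TCP) lies midway between the tips of the shut fingers; the grasp point (between the pads) lies 19 mm behind it; z points along the fingers, y is the line along which they close (so a half turn about z gives the same grasp; the last joint's range is limited). The gripper opens to 94 mm and grips with 3 to 60 N. Pads are 16 mm wide; open, the fingers measure 119 mm over their backs; the gripper's body (75 mm by 177 mm) begins 78 mm behind the grasp point.
Start: joints at [69.901, 15.808, 86.224, -0, 77.962, -6.933], TCP at [130.99, 559.917, 205.493] pointing down, gripper open.
Joint ranges: [-165.64, 165.64], [-43.16, 119.46], [12.63, 154.43], [-67.54, 247.53], [6.08, 155.33], [-154.97, 154.97]. Speed limits (degrees/s): [147.25, 147.25, 180, 180, 180, 180].

## Interface

Orientations are given as [roll, pitch, yaw] about the fixed x, y, z axes, in that order (R = Rz(yaw) Ry(pitch) Rx(roll)).
In Python, from rig import sense, optics, ticket gives the robot as it stands. The module is installed in compiled form; this text tells all that it offers.
- The arm moves only by the shell command python3 -m inch 'ROWS' [FORCE]. ROWS is JSON, a list that holds one entry, the list of rows, each a list of 7 numbers: the shift along the tool's x, y, z in m, then the turn, a rotation vector about the tool's x, y, z in rad, then the opening, from 0 (shut) to 1 (fully open). In form: [[[tx, ty, tz, wx, wy, wz, claw], ...]]. A call has 1 to 10 rows; each row is the pose to reach, as a shift and turn from the pose commanded when the call began, along the tool's axes at that moment; what a row does not reach only later rows make up. A row lasts 1/12 s, in which the tool goes at most 41.7 mm and 7.16 degrees, less where a joint would pass 70% of its speed; a pose out of reach is approached as far as the arm can. A call with a gripper value outside its range is refused whole. The fingers move at their own pace and stop on an object; FORCE is the grip in N (left out, the last holds). Time passes only in rows, so rows that repeat a pose let the fingers close. It gives the time, the measured TCP pose, the force, the opening and the grip force at its end, in the units of the state.
- sense(): the state, without advancing time (a new reading comes with each control period).
- optics.read_camera(name): name is "scene" or "top" or "wrist"; returns (picture, depth): 400x640x3 uint8, red, green, blue; 400x640 float32, mm along the optical axis (not along the pixel's ray), 0 where there is no reading.
- optics.get_calibration(name): a dict with "fx", "fy", "cx", "cy" (pixels), "dist_coeffs" ([k1, k2, p1, p2, k3] as OpenCV has them; the pictures are not rectified), "xyz" and "orientation" of the camera in the world; the wrist camera has in their place "tool_from_camera" (4x4, takes a point from camera to tool coordinates, whose origin is the TCP and whose axes are the flange's). Camera axes: x right, y up, looking along -z (the intrinsics and any distortion apply to the point x, -y, -z); pixel columns grow to the right and rows downward; lengths in mm; the calibration is good to about 2 mm. A picture is of the moment at which its call begins: read the wrist's pose just before it. get_calibration takes no time and is no camera call.
- ticket.hand_in(): hands the job in; it is judged then, once.
Trained networks look in the newest picture that a camera, given by its name, has taken for a name from the list of things; names that differ only in an ending like _2 or _b are one class to them, and where a whole thing is asked for, a point or a joint stands for the part that bears it (a point fixed in the world has none). Each returns a list of dicts, best first, with "score" (0 to 1); they miss things now and then, are a little off and sometimes report something else, mostly with a low value. They report only what shows in the picture. A call takes as long as a camera call. They do not tell look-alikes from the thing itself.
- optics.cut_out(target, camera): "mask" (400x640 bool, what is visible of it) and "extent" ([left, top, right, bottom] in pixels, round what is visible of it).
- optics.mark_of(target, camera): "uv" ([column, row] in pixels: a listed point, or the origin of a listed thing).
The state is a dict: "time_s": time; "joint_pos": joint angles; "dq": joint speeds; "tau": joint torques, N m; "eef_pos": TCP position; "ee_rot": TCP orientation; "contact_force": force on the tool from outside, world axes, zero at the start; "ft_torque": the same for the moment, N m; "gripper_width": finger opening in mm; "grip_force": force on a finger pad.
Only numpy, scipy, OpenCV 4.12 (cv2) and the standard library are available. Lean on these libraries where they do the work, as an engineer would, in place of code of your own. Each camera call takes 0.05 s, during which the arm holds its last target. There are 200 camera calls.

## Working session

There is one attempt and no reset: what is moved stays moved. The work goes in short steps, Python scripts to look and compute and a shell command to move; the robot and the scene stay as the last step left them, time stands still between calls to the robot, and variables do not carry over. Pictures are saved under pics/ and viewed, at most 10 in all, crops included, and the job is handed in when it is done.

```bash
mkdir -p pics
cat > h.py <<'E'
import numpy as np, cv2
from scipy.spatial.transform import Rotation as R
from rig import sense, optics, ticket
def campose(n):
    c=optics.get_calibration(n)
    T=np.eye(4)
    if 'xyz' in c:
        T[:3,:3]=R.from_euler('xyz',c['orientation'],degrees=True).as_matrix(); T[:3,3]=c['xyz']
    else:
        s=sense(); W=np.eye(4); W[:3,:3]=R.from_euler('xyz',s['ee_rot'],degrees=True).as_matrix(); W[:3,3]=s['eef_pos']
        T=W@np.array(c['tool_from_camera'])
    return c,T
def rays(uv,c):
    K=np.array([[c['fx'],0,c['cx']],[0,c['fy'],c['cy']],[0,0,1.]])
    p=cv2.undistortPoints(np.array(uv,float).reshape(-1,1,2),K,np.array(c['dist_coeffs'],float)).reshape(-1,2)
    return np.c_[p[:,0],-p[:,1],-np.ones(len(p))]
def world(uv,d,c,T):
    return (rays(uv,c)*np.array(d).reshape(-1,1))@T[:3,:3].T+T[:3,3]
def atz(uv,z,c,T):
    r=rays(uv,c)@T[:3,:3].T; return T[:3,3]+r*((z-T[2,3])/r[:,2])[:,None]
def cloud(mask,dep,c,T):
    v,u=np.nonzero(mask&(dep>0)); return world(np.c_[u,v],dep[v,u],c,T)
def snap(n,f=None):
    c,T=campose(n); im,d=optics.read_camera(n)
    if f: cv2.imwrite('pics/'+f,im[:,:,::-1])
    return im,d,c,T
E
python3 - <<'E'
from h import *
print(optics.get_calibration('wrist'))
for n in ('scene','top'):
    im,d,c,T=snap(n,n+'0.png'); print(n,T[:3,3],c.get('orientation'))
    for t in ('tag','rail','carrier','die_cap','gauge_block','jar','round_punch','driver','cabinet'):
        for r in optics.cut_out(t,n)[:6]:
            P=cloud(r['mask'],d,c,T); print(t,round(r['score'],2),[int(x) for x in r['extent']],im[r['mask']].mean(0).astype(int),np.percentile(P,3,axis=0).astype(int),np.percentile(P,97,axis=0).astype(int))
    for t,z in (('tag_grip',75),('rail_mid',130),('carrier_handle',133)):
        for r in optics.mark_of(t,n)[:6]: print(t,round(r['score'],2),np.round(r['uv']),atz([r['uv']],z,c,T).astype(int))
E
```

```text
{'fx': 338.37834224561334, 'fy': 338.37834224561334, 'cx': 322.20438091930527, 'cy': 199.71341153330434, 'dist_coeffs': array([-0.02563473,  0.        ,  0.        ,  0.        ,  0.        ]), 'tool_from_camera': array([[ 2.02673488e-03,  9.64112460e-01,  2.65486452e-01,
         7.76879247e+01],
       [ 9.99997941e-01, -1.98033933e-03, -4.42436471e-04,
         5.19892601e-01],
       [ 9.91947476e-05,  2.65486802e-01, -9.64114489e-01,
        -1.79093272e+02],
       [ 0.00000000e+00,  0.00000000e+00,  0.00000000e+00,
         1.00000000e+00]])}
scene [1006.42297536 -454.09444644  848.20490668] [39.3917737   0.57626901 50.38474525]
tag 0.74 [331, 239, 361, 276] [54 22 63] [ 623 -149    1] [665 -96  85]
tag 0.65 [281, 193, 297, 225] [54 24 63] [ 412 -176    0] [ 472 -119   85]
tag 0.55 [197, 216, 216, 238] [ 12  49 100] [ 350 -348   32] [ 384 -307   66]
tag 0.41 [411, 115, 426, 149] [54 53 53] [514 215  94] [544 254 174]
rail 0.73 [345, 110, 449, 201] [73 75 73] [475  41   6] [552 353 135]
carrier 0.8 [213, 233, 302, 330] [85 67 41] [ 495 -369   32] [ 664 -265  143]
carrier 0.6 [2
[... 1745 characters left out ...]

round_punch 0.53 [283, 248, 289, 261] [63 63 63] [403 -14  28] [424   5  56]
round_punch 0.53 [293, 200, 318, 226] [129  75  32] [497 -90  -1] [553 -33  85]
round_punch 0.51 [214, 209, 236, 236] [30 87 44] [475 121  11] [533 166 176]
round_punch 0.43 [392, 207, 401, 218] [121 117 105] [ 505 -313   38] [ 527 -295   98]
driver 0.7 [216, 131, 272, 144] [138  36  30] [723  27  12] [751 181  29]
cabinet 0.93 [363, 109, 518, 296] [ 65  87 110] [ 320 -558   26] [ 737 -238  214]
tag_grip 0.79 [325. 169.] [[ 638 -115   75]]
tag_grip 0.69 [309. 211.] [[527 -70  75]]
tag_grip 0.59 [337. 241.] [[ 446 -142   75]]
rail_mid 0.6 [203. 221.] [[508 199 130]]
carrier_handle 0.58 [410. 189.] [[ 572 -328  133]]
```

Run:
```python
from h import *
im=cv2.imread('pics/top0.png'); cv2.imwrite('pics/top_c.png',cv2.resize(im[90:310,120:520],(800,440),interpolation=cv2.INTER_CUBIC))
c,d=optics.read_camera('top'); 
im,d,c,T=snap('top')
def pca(m,zlo,zhi,n):
    P=cloud(m,d,c,T);P=P[(P[:,2]>zlo)&(P[:,2]<zhi)];q=P[:,:2]
    r=cv2.minAreaRect(q.astype(np.float32)); v=np.linalg.svd(q-q.mean(0))[2][0]
    print(n,len(q),q.mean(0),r,np.degrees(np.arctan2(v[1],v[0])))
def box(x0,x1,y0,y1):
    v,u=np.mgrid[:400,:640]; W=world(np.c_[u.ravel(),v.ravel()],d.ravel(),c,T)
    return ((W[:,0]>x0)&(W[:,0]<x1)&(W[:,1]>y0)&(W[:,1]<y1)).reshape(400,640)&(d>0)
pca(box(480,570,-105,-15),65,95,'orange grip')
pca(box(480,570,-105,-15),4,95,'orange all')
pca(box(460,570,20,370),100,136,'bar')
pca(box(460,570,20,370),145,180,'hanging grips')
P=cloud(box(460,570,20,370),d,c,T);P=P[P[:,2]>150]; print(np.sort(P[:,1]).astype(int), P[:,0].min(),P[:,0].max())
pca(box(480,680,-400,-240),125,150,'handle')
pca(box(280,420,-360,-290),55,150,'diecap'); pca(box(280,420,-290,-230),55,150,'gb')
```

```text
orange grip 47 [526.46505492 -62.76099307] ((526.5348510742188, -62.44655990600586), (9.928520202636719, 29.04442596435547), 32.25106430053711) 121.98099623547562
orange all 399 [525.76123628 -62.9994589 ] ((524.82275390625, -61.037906646728516), (89.58563232421875, 86.9412612915039), 2.5567238330841064) -145.767920270161
bar 819 [508.10754559 193.70020691] ((508.84124755859375, 200.70486450195312), (327.9031677246094, 57.092323303222656), 84.19017028808594) 84.31719722795786
hanging grips 120 [507.93838388 187.26904822] ((507.7929382324219, 186.34112548828125), (130.0328826904297, 10.044839859008789), 84.1756820678711) 84.18996757907209
[127 128 128 128 129 129 129 130 130 131 131 131 131 133 133 133 133 134
 135 136 136 137 138 138 138 139 141 141 141 142 143 143 143 144 146 146
 146 146 148 148 148 148 150 150 151 151 152 153 153 153 154 156 156 156
 158 159 159 221 221 221 221 222 222 223 223 223 224 224 224 224 225 226
 226 227 228 228 228 229 229 230 230 230 232 233 233 233 233 234 235 235
 236 238 238 239 239 239 240 240 241 243 244 244 244 244 245 245 246 248
 248 249 249 249 250 250 251] 497.2458842516536 517.6550006677502
handle 568 [ 581.02081147 -335.45990936] ((570.49951171875, -350.4992980957031), (181.3343963623047, 100.9432601928711), 3.0626473426818848) 177.6320774328823
diecap 138 [ 359.03490816 -328.24015187] ((357.8559875488281, -330.2009582519531), (36.23941421508789, 32.58598709106445), 89.87265014648438) -95.8671011666842
gb 93 [ 358.44062366 -267.74168283] ((357.6942443847656, -267.9935302734375), (29.862768173217773, 20.56416130065918), 85.53276824951172) -98.03944294196201
```

View pics/top_c.png

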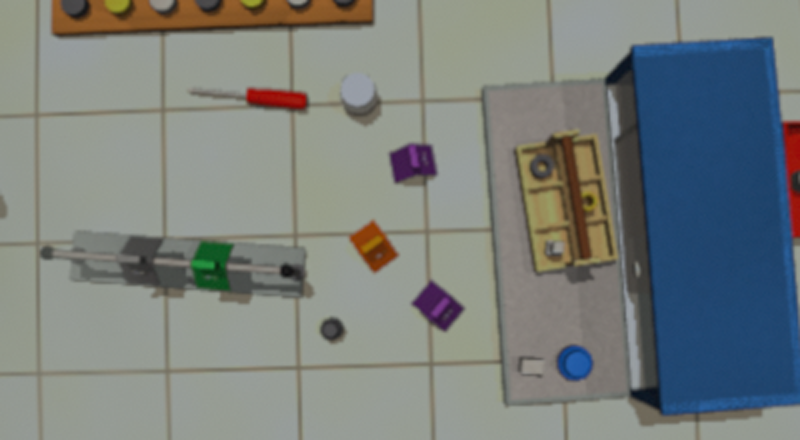

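View pics/scene0.png

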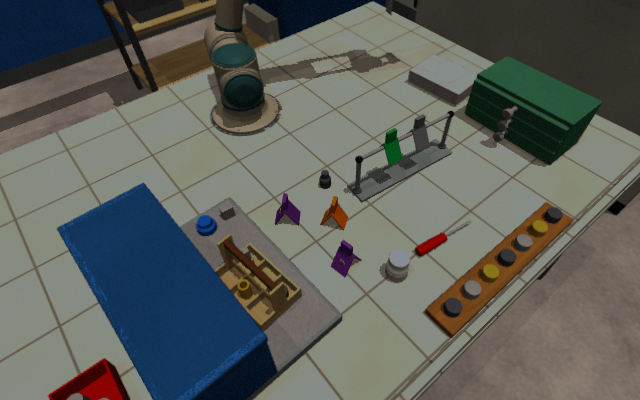

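The top view shows the orange tag at crop (374,246), the rail with the grey tag (142,258) and green tag (212,265), and the carrier at (566,203). Purple look-alikes stand at (413,162) and (438,305). The scene view confirms this. The free stretch of bar is beyond the grey tag, at about y = 303.

```bash
cat >> h.py <<'E'
def go(xyz,yawy):
    """shift/turn to a tool-down pose with TCP xyz (mm) and tool y along heading yawy (deg, mod 180)"""
    s=sense(); R0=R.from_euler('xyz',s['ee_rot'],degrees=True); best=None
    for a in (yawy,yawy+180):
        y=np.array([np.cos(np.radians(a)),np.sin(np.radians(a)),0]); z=np.array([0,0,-1.]); x=np.cross(y,z)
        w=(R0.inv()*R.from_matrix(np.c_[x,y,z])).as_rotvec()
        if best is None or np.linalg.norm(w)<np.linalg.norm(best): best=w
    t=R0.inv().apply(np.array(xyz)-s['eef_pos'])/1000
    print('t',s['time_s'],'eef',np.round(s['eef_pos'],1),np.round(s['ee_rot'],1),'J',np.round(s['joint_pos'],0),'shift',np.round(t,4),'turn',np.round(best,3),'rows',np.linalg.norm(t)/.0417,np.linalg.norm(best)/.125)
E
python3 -c "
from h import *
go([526,-63,205],32)
y=sense();print(R.from_euler('xyz',y['ee_rot'],degrees=True).as_matrix().round(2), y['gripper_width'])"
```

```text
t 1.4 eef [131.  559.9 205.5] [180.   -0.  166.8] J [70. 16. 86.  0. 78. -7.] shift [-5.265e-01 -5.166e-01  4.000e-04] turn [ 0.    -0.     0.782] rows 17.688870228996173 6.259865638440106
[[-0.97  0.23  0.  ]
 [ 0.23  0.97  0.  ]
 [ 0.    0.   -1.  ]] 94.03541984099354
```

```bash
python3 -m inch '[[[-0.263,-0.258,-0.03,0,0,0.39,0.6],[-0.263,-0.258,-0.03,0,0,0.39,0.6],[-0.263,-0.258,-0.03,0,0,0.39,0.6],[-0.263,-0.258,-0.03,0,0,0.39,0.6],[-0.526,-0.517,-0.03,0,0,0.782,0.6],[-0.526,-0.517,-0.03,0,0,0.782,0.6],[-0.526,-0.517,-0.03,0,0,0.782,0.6],[-0.526,-0.517,-0.03,0,0,0.782,0.6],[-0.526,-0.517,-0.03,0,0,0.782,0.6],[-0.526,-0.517,-0.03,0,0,0.782,0.6]]]'; python3 -c "
from h import *
go([526,-63,200],32)"
```

```text
time_s: 2.23
eef_pos: [354.1, 206.6, 226.7]
ee_rot: [179.9, 0.0, 122.0]
contact_force: [0.9, 0.2, 0.1]
gripper_width: 56.3
grip_force: 0.0
t 2.2333 eef [354.1 206.6 226.7] [179.9   0.  122. ] J [ 21.   0. 102.   0.  78. -12.] shift [-0.3197  0.0026  0.0267] turn [0.001 0.    0.001] rows 7.694360724085481 0.011972297361026578
```

```bash
python3 -m inch '[[[-0.32,0.002,0.02,0,0,0,0.6],[-0.32,0.002,0.02,0,0,0,0.6],[-0.32,0.002,0.02,0,0,0,0.6],[-0.32,0.002,0.02,0,0,0,0.6],[-0.32,0.002,0.02,0,0,0,0.6],[-0.32,0.002,0.02,0,0,0,0.6],[-0.32,0.002,0.02,0,0,0,0.6],[-0.32,0.002,0.02,0,0,0,0.6],[-0.32,0.002,0.02,0,0,0,0.6],[-0.32,0.002,0.02,0,0,0,0.6]]]'
cat > look.py <<'E'
from h import *
im,d,c,T=snap('wrist','w1.png')
v,u=np.mgrid[:400,:640]; W=world(np.c_[u.ravel(),v.ravel()],d.ravel(),c,T).reshape(400,640,3)
r,g,b=[im[:,:,i].astype(int) for i in range(3)]
m=(r>b+35)&(d>0)&(np.abs(W[:,:,0]-526)<60)&(np.abs(W[:,:,1]+63)<60)
for lo,hi in ((60,100),(79,92),(-5,12)):
    q=W[m&(W[:,:,2]>lo)&(W[:,:,2]<hi)]
    if len(q)>5: print(lo,len(q),q.mean(0).round(1),cv2.minAreaRect(q[:,:2].astype(np.float32)))
print(W[m][:,2].max())
for k in optics.mark_of('tag_grip','wrist')[:3]: print(k,atz([k['uv']],75,c,T))
go([526,-63,58],32)
E
python3 look.py
```

```text
time_s: 3.07
eef_pos: [525.3, -63.1, 205.5]
ee_rot: [-180.0, -0.1, 121.9]
contact_force: [-0.3, 0.1, -1.1]
gripper_width: 56.3
grip_force: 0.0
60 360 [525.8 -58.8  83.1] ((526.6109008789062, -60.182579040527344), (9.26630973815918, 30.12335777282715), 32.26424789428711)
79 335 [526.3 -59.6  84.1] ((526.6817626953125, -60.29484558105469), (9.26630973815918, 29.85782241821289), 32.26424789428711)
-5 389 [526.3 -60.6   6.3] ((531.7822875976562, -67.54629516601562), (63.66183853149414, 61.82050704956055), 34.22350311279297)
328.7463622350712
{'uv': [202.1, 223.9], 'score': 0.98} [[ 443.1053448  -151.65835602   75.        ]]
{'uv': [387.3, 295.1], 'score': 0.89} [[ 640.19602873 -120.08766307   75.        ]]
{'uv': [329.4, 187.5], 'score': 0.58} [[528.61056108 -55.44276362  75.        ]]
t 3.1667 eef [524.2 -61.2 206.1] [-1.80e+02 -1.00e-01  1.22e+02] J [-14.  12.  92.   0.  77. -46.] shift [-0.0027  0.0006  0.1481] turn [-0.    -0.001  0.001] rows 3.551148172018389 0.011350083472447375
```

View pics/w1.png

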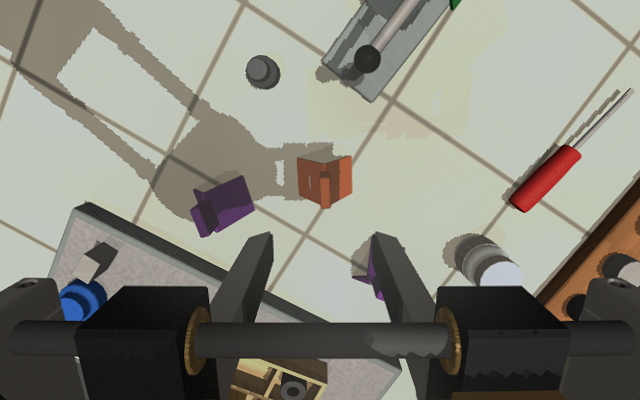

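The picture shows the orange tag's grip at about (327,187), centred between the fingers and lined up with their closing direction. I descend and grip it.

```bash
python3 -m inch '[[[-0.001,0.002,0.05,0,0,0,0.6],[-0.001,0.002,0.1,0,0,0,0.6],[-0.001,0.002,0.13,0,0,0,0.6],[-0.001,0.002,0.146,0,0,0,0.6],[-0.001,0.002,0.146,0,0,0,0.6],[-0.001,0.002,0.146,0,0,0,0.6],[-0.001,0.002,0.146,0,0,0,0],[-0.001,0.002,0.146,0,0,0,0],[-0.001,0.002,0.146,0,0,0,0],[-0.001,0.002,0.146,0,0,0,0]]]' 20; python3 -m inch '[[[0,0,0,0,0,0,0],[0,0,0,0,0,0,0],[0,0,0,0,0,0,0],[0,0,0,0,0,0,0]]]'; python3 -c "
from h import *
go([504,303,255],-5.8)"
```

```text
time_s: 4.0
eef_pos: [528.2, -61.7, 61.8]
ee_rot: [179.9, 0.1, 122.0]
contact_force: [0.0, -0.6, -0.4]
gripper_width: 32.9
grip_force: 0.0
time_s: 4.33
eef_pos: [527.2, -61.7, 60.3]
ee_rot: [180.0, 0.0, 122.0]
contact_force: [0.2, 0.6, 1.9]
gripper_width: 9.9
grip_force: 20.0
t 4.3333 eef [527.2 -61.7  60.3] [180.   0. 122.] J [-14.  19. 104.   0.  57. -46.] shift [ 0.3215  0.1737 -0.1947] turn [ 0.   -0.    0.66] rows 9.92886238945793 5.280557687635962
```

```bash
python3 -m inch '[[[0,0,-0.04,0,0,0,0],[0,0,-0.08,0,0,0,0],[0,0,-0.12,0,0,0,0],[0,0,-0.16,0,0,0,0],[0,0,-0.205,0,0,0,0],[0.05,0.03,-0.205,0,0,0.1,0],[0.08,0.048,-0.205,0,0,0.2,0],[0.11,0.066,-0.205,0,0,0.3,0],[0.14,0.084,-0.205,0,0,0.4,0],[0.14,0.084,-0.205,0,0,0.4,0]]]'; python3 -c "
from h import *
go([519.5,303,262],-5.8)"
```

```text
time_s: 5.17
eef_pos: [523.2, 108.2, 265.1]
ee_rot: [180.0, -0.3, 99.3]
contact_force: [0.9, -1.5, -0.9]
gripper_width: 9.5
grip_force: 20.0
t 5.1667 eef [523.2 108.2 265.1] [180.   -0.3  99.3] J [ 4. 11. 85.  0. 85. -5.] shift [0.1928 0.0277 0.0041] turn [-0.    -0.005  0.263] rows 4.67224597624441 2.10424819412107
```

```bash
python3 -m inch '[[[0.03,0.004,0,0,0,0.05,0],[0.06,0.008,0,0,0,0.1,0],[0.09,0.012,0,0,0,0.15,0],[0.12,0.016,0,0,0,0.2,0],[0.15,0.02,0,0,0,0.263,0],[0.175,0.025,0,0,0,0.263,0],[0.193,0.028,0,0,0,0.263,0],[0.193,0.028,0,0,0,0.263,0],[0.193,0.028,0,0,0,0.263,0],[0.193,0.028,0,0,0,0.263,0]]]'
cat > look2.py <<'E'
from h import *
import sys
def bar(n):
    im,d,c,T=snap(n,sys.argv[1]+n+'.png')
    v,u=np.mgrid[:400,:640]; W=world(np.c_[u.ravel(),v.ravel()],d.ravel(),c,T).reshape(400,640,3)
    m=(d>0)&(W[:,:,2]>122)&(W[:,:,2]<140)&(abs(W[:,:,0]-510)<30)&(W[:,:,1]>180)&(W[:,:,1]<350)
    q=W[m]; q=q[(q[:,1]>258)&(q[:,1]<338)]; print(n,len(q))
    if len(q)>10:
        vx,vy,x0,y0=cv2.fitLine(q[:,:2].astype(np.float32),cv2.DIST_HUBER,0,.01,.01).ravel()
        print('heading',np.degrees(np.arctan2(vy,vx)),'x at 303:',x0+vx/vy*(303-y0),q[:,2].max(),q[:,1].min(),q[:,1].max())
    o=(im[:,:,0].astype(int)>im[:,:,2].astype(int)+35)&(d>0)&(abs(W[:,:,0]-515)<60)&(abs(W[:,:,1]-303)<50)&(W[:,:,2]>150)
    if o.sum()>10: P=W[o]; print('orange',P.min(0).round(),P.max(0).round(),P.mean(0).round())
    return im,d,W
bar('wrist'); bar('top'); bar('scene'); go([519.5,303,152],-5.8)
E
python3 look2.py a
```

```text
time_s: 6.0
eef_pos: [521.2, 295.5, 264.8]
ee_rot: [-180.0, 0.1, 84.0]
contact_force: [-1.7, -0.7, -1.1]
gripper_width: 10.0
grip_force: 20.0
wrist 610
heading 84.26317 x at 303: 520.55963 136.5958589379311 284.4982840710645 337.7356226782114
orange [488. 272. 205.] [554. 329. 385.] [522. 305. 257.]
top 73
heading 82.05632 x at 303: 519.77325 139.74481918656807 258.101221900453 312.496160439788
orange [478. 253. 207.] [564. 352. 700.] [519. 299. 626.]
scene 90
heading 84.089676 x at 303: 524.7096 139.40108075608862 258.0560729358718 336.6251680858492
orange [496. 261. 206.] [568. 319. 395.] [535. 291. 246.]
t 6.15 eef [521.4 295.3 265.3] [180.   0.  84.] J [23. 16. 77. -0. 87. 29.] shift [ 0.0075 -0.0027  0.1133] turn [ 0.     0.    -0.004] rows 2.7241550393781906 0.03360479123681385
```

View pics/awrist.png

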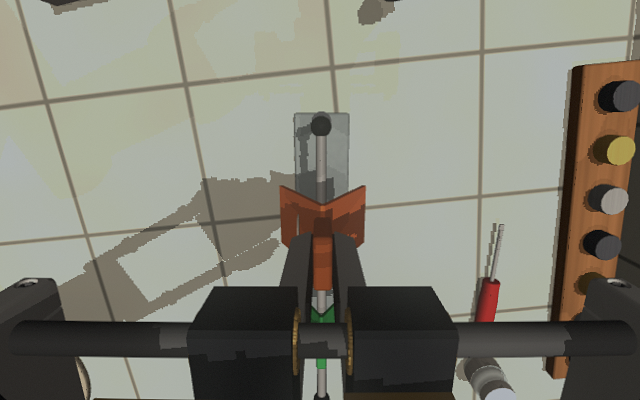

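The wrist view shows the tag's V straddling the bar line: bar at column 321, tag at column 322, far post at (320,125). I lower it.

```bash
python3 -m inch '[[[0.006,-0.0015,0.03,0,0,0,0],[0.006,-0.0015,0.06,0,0,0,0],[0.006,-0.0015,0.08,0,0,0,0],[0.006,-0.0015,0.095,0,0,0,0],[0.006,-0.0015,0.105,0,0,0,0],[0.006,-0.0015,0.11,0,0,0,0],[0.006,-0.0015,0.113,0,0,0,0],[0.006,-0.0015,0.113,0,0,0,0],[0.006,-0.0015,0.113,0,0,0,0]]]'
```

```text
time_s: 6.9
eef_pos: [521.1, 302.9, 153.2]
ee_rot: [179.9, -0.1, 84.0]
contact_force: [-0.6, 0.5, -0.5]
gripper_width: 9.6
grip_force: 20.0
```

```bash
python3 -m inch '[[[0,0,0.001,0,0,0,0],[0,0,0.001,0,0,0,0],[0,0,0.001,0,0,0,0]]]'
```

```text
time_s: 7.15
eef_pos: [520.6, 302.9, 151.8]
ee_rot: [179.9, -0.0, 84.0]
contact_force: [-0.1, 0.5, -0.1]
gripper_width: 10.0
grip_force: 20.0
```

```bash
python3 -m inch '[[[0,0,0.001,0,0,0,0],[0,0,0.002,0,0,0,0],[0,0,0.002,0,0,0,0],[0,0,0.002,0,0,0,0]]]'
```

```text
time_s: 7.48
eef_pos: [520.5, 303.0, 150.6]
ee_rot: [179.9, -0.0, 84.0]
contact_force: [-0.6, 0.1, 4.7]
gripper_width: 9.8
grip_force: 20.0
```

```bash
python3 -m inch '[[[0,0,0,0,0,0,0.35],[0,0,0,0,0,0,0.35],[0,0,0,0,0,0,0.35],[0,0,0,0,0,0,0.35],[0,0,-0.02,0,0,0,0.35],[0,0,-0.05,0,0,0,0.35],[0,0,-0.09,0,0,0,0.35],[0,0,-0.13,0,0,0,0.35],[0,0,-0.13,0,0,0,0.35],[0,0,-0.13,0,0,0,0.35]]]'
python3 - <<'E'
from h import *
im,d,c,T=snap('wrist','b.png')
v,u=np.mgrid[:400,:640]; W=world(np.c_[u.ravel(),v.ravel()],d.ravel(),c,T).reshape(400,640,3)
o=(im[:,:,0].astype(int)>im[:,:,2].astype(int)+35)&(d>0)&(abs(W[:,:,0]-515)<60)&(abs(W[:,:,1]-303)<50)&(W[:,:,2]>60)&(W[:,:,2]<200)
P=W[o]; print(P.min(0).round(),P.max(0).round()); q=P[P[:,2]>165]; print(q.mean(0),cv2.minAreaRect(q[:,:2].astype(np.float32)))
im,d,c,T=snap('top')
for r in optics.cut_out('carrier','top')[:1]:
    P=cloud(r['mask'],d,c,T)
    q=P[(P[:,2]>130)&(P[:,2]<146)]; print('handle',len(q),q.mean(0),cv2.minAreaRect(q[:,:2].astype(np.float32)))
    q=P; print('all',cv2.minAreaRect(q[:,:2].astype(np.float32)))
go([579,-328,260],90)
E
```

```text
time_s: 8.32
eef_pos: [521.8, 303.4, 282.0]
ee_rot: [179.7, -0.2, 84.0]
contact_force: [0.3, -0.5, -0.5]
gripper_width: 32.5
grip_force: 0.0
[488. 280.  90.] [553. 329. 177.]
[520.77953655 305.67181358 174.08412541] ((520.7435913085938, 304.5014953613281), (29.616727828979492, 9.808639526367188), 83.82502746582031)
handle 426 [ 575.54297415 -321.23647631  140.80565347] ((575.799560546875, -321.9556884765625), (170.38778686523438, 33.23593521118164), 6.9400811195373535)
all ((583.306396484375, -327.6785583496094), (185.75389099121094, 120.09820556640625), 7.115926265716553)
t 8.4667 eef [519.5 302.4 277.4] [-1.798e+02  1.000e-01  8.400e+01] J [24. 17. 75.  0. 89. 30.] shift [-0.6207  0.1247  0.0181] turn [-1.000e-03  3.000e-03  1.467e+00] rows 15.189307843762638 11.734027983244907
```

View pics/b.png

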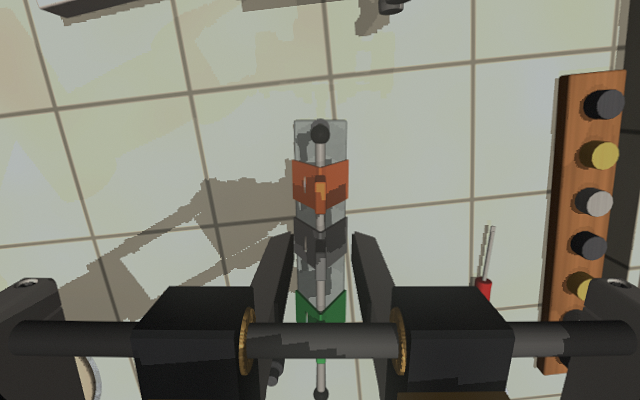

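The picture shows the orange tag hanging free and upright on the bar at (320,187), clear of the grey and green tags. Next is the carrier.

```bash
python3 -c "
from h import *
go([577,-326,265],97)"; python3 -m inch '[[[-0.31,0.062,0,0,0,0.67,0.6],[-0.31,0.062,0,0,0,0.67,0.6],[-0.31,0.062,0,0,0,0.67,0.6],[-0.31,0.062,0,0,0,0.67,0.6],[-0.31,0.062,0,0,0,0.67,0.6],[-0.31,0.062,0,0,0,0.67,0.6],[-0.31,0.062,0,0,0,0.67,0.6],[-0.31,0.062,0,0,0,0.67,0.6],[-0.31,0.062,0,0,0,0.67,0.6],[-0.31,0.062,0,0,0,0.67,0.6]]]'; python3 -c "
from h import *
go([577,-326,265],97)"
```

```text
t 8.4667 eef [519.5 302.4 277.4] [-1.798e+02  1.000e-01  8.400e+01] J [24. 17. 75.  0. 89. 30.] shift [-0.619   0.1225  0.0131] turn [-1.000e-03  3.000e-03  1.345e+00] rows 15.134296442687985 10.756646604711422
time_s: 9.3
eef_pos: [549.0, -12.9, 277.2]
ee_rot: [-179.8, 0.1, 45.5]
contact_force: [0.3, 0.1, -0.3]
gripper_width: 56.1
grip_force: 0.0
t 9.3 eef [549.  -12.9 277.2] [-1.798e+02  1.000e-01  4.550e+01] J [-9. 12. 82.  0. 87. 36.] shift [-0.2036  0.2395  0.0117] turn [-0.003  0.003  0.672] rows 7.544449176690578 5.373657208804223
```

```bash
python3 -m inch '[[[-0.204,0.2395,0.012,0,0,0.672,0.6],[-0.204,0.2395,0.012,0,0,0.672,0.6],[-0.204,0.2395,0.012,0,0,0.672,0.6],[-0.204,0.2395,0.012,0,0,0.672,0.6],[-0.204,0.2395,0.012,0,0,0.672,0.6],[-0.204,0.2395,0.012,0,0,0.672,0.6],[-0.204,0.2395,0.012,0,0,0.672,0.6],[-0.204,0.2395,0.012,0,0,0.672,0.6],[-0.204,0.2395,0.012,0,0,0.672,0.6],[-0.204,0.2395,0.012,0,0,0.672,0.6]]]'
cat > look3.py <<'E'
from h import *
import sys
im,d,c,T=snap('wrist',sys.argv[1])
v,u=np.mgrid[:400,:640]; W=world(np.c_[u.ravel(),v.ravel()],d.ravel(),c,T).reshape(400,640,3)
for r in optics.cut_out('carrier','wrist')[:1]:
    q=W[r['mask']&(W[:,:,2]>136)&(W[:,:,2]<150)&(d>0)]
    print('handle',len(q),q.mean(0).round(1),cv2.minAreaRect(q[:,:2].astype(np.float32)))
    for x in range(500,661,20):
        p=q[abs(q[:,0]-x)<10]
        if len(p): print(x,len(p),p[:,1].min().round(),p[:,1].max().round(),np.median(p[:,2]).round())
for k in optics.mark_of('carrier_handle','wrist')[:2]: print(k,atz([k['uv']],133,c,T))
for n,z in (('die',58),('sleeve',80),('square_punch',95)):
    for r in optics.cut_out(n,'wrist')[:2]:
        P=W[r['mask']&(d>0)]; print(n,r['score'],np.median(P,0).round(),P[:,2].max().round())
m=(d>0)&(W[:,:,2]>195)&(W[:,:,2]<225)&(W[:,:,1]<-370)
q=W[m]; print('cab top', len(q), q[:,1].max() if len(q) else '', q[np.argsort(-q[:,1])[:3]] if len(q) else '')
go([577,-326,120],97)
E
python3 look3.py c.png
```

```text
time_s: 10.13
eef_pos: [578.7, -324.2, 265.3]
ee_rot: [-179.8, 0.1, 7.1]
contact_force: [0.3, 0.2, -0.4]
gripper_width: 56.4
grip_force: 0.0
handle 2969 [ 581.8 -322.2  141.2] ((575.1925659179688, -323.0855407714844), (169.73422241210938, 33.77316665649414), 7.258742332458496)
500 393 -350.0 -317.0 142.0
520 266 -338.0 -323.0 141.0
540 278 -335.0 -320.0 141.0
560 285 -333.0 -318.0 141.0
580 317 -330.0 -314.0 141.0
600 348 -328.0 -312.0 141.0
620 364 -326.0 -309.0 141.0
640 370 -323.0 -307.0 141.0
660 347 -330.0 -296.0 142.0
{'uv': [319.9, 194.7], 'score': 0.74} [[ 574.24726311 -321.62821065  133.        ]]
die 0.89 [ 627. -292.   60.] 141.0
sleeve 0.95 [ 577. -348.   77.] 82.0
square_punch 0.64 [ 379. -327.   46.] 376.0
square_punch 0.58 [ 521. -305.   66.] 97.0
cab top 63807 -384.5125314227399 [[ 724.28057225 -384.51253142  204.3827092 ]
 [ 717.76825    -384.87792557  201.64175151]
 [ 730.07915326 -384.90805464  207.04738993]]
t 10.4333 eef [ 578.8 -323.4  267.7] [-180.    -0.     7.3] J [-35.  22.  68.   0.  90.  48.] shift [-0.0022  0.0024  0.1477] turn [-0.    -0.001  0.005] rows 3.5431315892551916 0.03853560343448394
```

View pics/c.png

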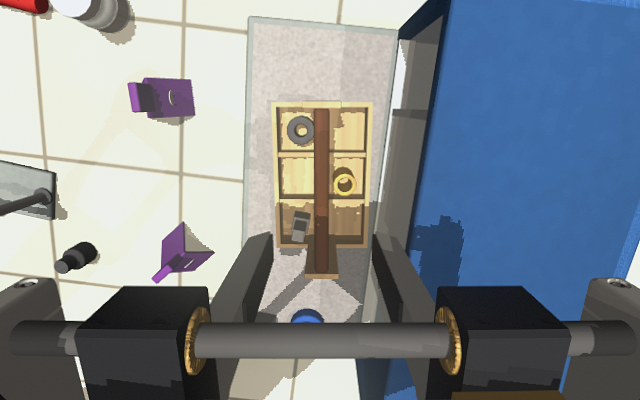

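The wrist view shows the handle running from (321,108) to (321,275), with the die at (301,130), sleeve at (345,183) and punch at (300,226). It lies centred between the fingers, and its measured top at 141–142 mm matches the expected height. I descend with the gripper body just above the cabinet top.

```bash
python3 -m inch '[[[-0.008,0,0.04,0,0,0,0.6],[-0.008,0,0.08,0,0,0,0.6],[-0.008,0,0.11,0,0,0,0.6],[-0.008,0,0.13,0,0,0,0.6],[-0.008,0,0.14,0,0,0,0.6],[-0.008,0,0.1465,0,0,0,0.6],[-0.008,0,0.1465,0,0,0,0.6],[-0.008,0,0.1465,0,0,0,0.6],[-0.008,0,0.1465,0,0,0,0.6]]]'
```

```text
time_s: 11.18
eef_pos: [571.7, -326.9, 122.6]
ee_rot: [179.9, -0.2, 7.2]
contact_force: [-0.5, 0.3, -0.6]
gripper_width: 56.3
grip_force: 0.0
```

```bash
python3 -m inch '[[[0,0,0.001,0,0,0,0],[0,0,0.001,0,0,0,0],[0,0,0.001,0,0,0,0],[0,0,0.001,0,0,0,0],[0,0,0.001,0,0,0,0],[0,0,0.001,0,0,0,0],[0,0,0.001,0,0,0,0],[0,0,0.001,0,0,0,0]]]' 55; python3 -m inch '[[[0,0,-0.003,0,0,0,0],[0,0,-0.006,0,0,0,0],[0,0,-0.009,0,0,0,0],[0,0,-0.012,0,0,0,0],[0,0,-0.012,0,0,0,0],[0,0,-0.012,0,0,0,0]]]'; python3 -c "
from h import *
s=sense();print(s['contact_force'],s['ft_torque'],R.from_euler('xyz',s['ee_rot'],degrees=True).inv().apply(s['ft_torque']))"
cat > look4.py <<'E'
from h import *
import sys
im,d,c,T=snap('wrist',sys.argv[1])
v,u=np.mgrid[:400,:640]; W=world(np.c_[u.ravel(),v.ravel()],d.ravel(),c,T).reshape(400,640,3)
r=optics.cut_out('carrier','wrist')[0]
z=sense()['eef_pos'][2]
t=np.radians(7.2); e=np.array([np.cos(t),np.sin(t)]); n=np.array([-e[1],e[0]]); o=np.array([575,-323.])
a=(W[:,:,:2]-o)@e; b=(W[:,:,:2]-o)@n
h=r['mask']&(abs(b)<6)&(abs(a)<75)&(W[:,:,2]>z+8)
print('handle slope deg',np.degrees(np.arctan(np.polyfit(a[h],W[:,:,2][h],1)[0])),np.median(W[:,:,2][h]))
for s in (1,-1):
    w=r['mask']&(b*s>48)&(b*s<58)&(abs(a)<85)&(W[:,:,2]>z-80)&(W[:,:,2]<z-40)
    if w.sum()>20: print('wall',s,w.sum(),np.percentile(W[:,:,2][w],[50,90]))
go(sense()['eef_pos'],97)
E
python3 look4.py d.png
```

```text
time_s: 11.85
eef_pos: [570.3, -324.9, 119.6]
ee_rot: [-179.9, 0.0, 7.1]
contact_force: [-1.3, 4.2, 2.0]
gripper_width: 13.8
grip_force: 55.0
time_s: 12.35
eef_pos: [570.6, -326.5, 131.7]
ee_rot: [180.0, -0.0, 7.1]
contact_force: [0.9, -0.3, -5.9]
gripper_width: 13.7
grip_force: 55.0
[ 0.90178544 -0.26926468 -5.87254921] [-0.00056602  0.14411857 -0.00040526] [ 0.01736477 -0.14306983  0.00036801]
handle slope deg 6.446054107012604 153.73598577807078
wall 1 1165 [76.81749359 77.71766503]
wall -1 2758 [75.92182531 77.64047148]
t 12.45 eef [ 570.4 -326.3  131.4] [-180.     0.     7.1] J [-36.  25.  82.   0.  73.  47.] shift [0. 0. 0.] turn [-0.     0.     0.003] rows 0.0 0.020799508564523318
```

View pics/d.png

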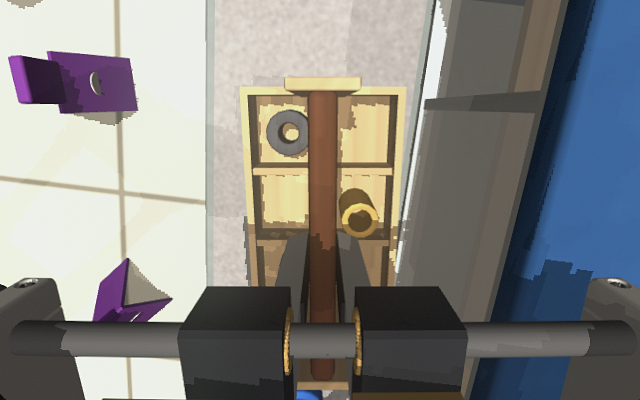

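```bash
cat >> look4.py <<'E'
for lo in range(-80,85,10):
    k=h&(a>=lo)&(a<lo+10); w=r['mask']&(b>48)&(b<58)&(a>=lo)&(a<lo+10)&(W[:,:,2]>z-80)&(W[:,:,2]<z-40)
    w2=r['mask']&(b<-48)&(b>-58)&(a>=lo)&(a<lo+10)&(W[:,:,2]>z-80)&(W[:,:,2]<z-40)
    print(lo,[(int(x.sum()),np.percentile(W[:,:,2][x],70).round(1)) for x in (k,w,w2) if x.sum()>5])
for i in range(3): s=sense(); print(s['contact_force'],s['ft_torque'])
E
python3 look4.py d2.png
```

```text
handle slope deg 7.616184005360914 153.4636828215587
wall 1 1274 [76.58598936 77.41609496]
wall -1 2773 [75.81088222 77.30214335]
t 12.55 eef [ 570.4 -326.2  131.4] [-180.     0.     7.1] J [-36.  25.  82.   0.  73.  47.] shift [0. 0. 0.] turn [-0.     0.     0.003] rows 0.0 0.02103238233377862
-80 [(133, np.float64(154.0)), (7, np.float64(56.0))]
-70 [(195, np.float64(153.9)), (12, np.float64(77.0)), (67, np.float64(70.6))]
-60 [(65, np.float64(77.0)), (149, np.float64(76.8))]
-50 [(70, np.float64(77.0)), (154, np.float64(76.8))]
-40 [(310, np.float64(153.8)), (71, np.float64(76.9)), (134, np.float64(76.8))]
-30 [(334, np.float64(153.8)), (79, np.float64(76.9)), (216, np.float64(76.4))]
-20 [(348, np.float64(153.8)), (77, np.float64(76.8)), (171, np.float64(76.6))]
-10 [(351, np.float64(153.9)), (83, np.float64(77.0)), (170, np.float64(76.6))]
0 [(375, np.float64(153.8)), (82, np.float64(76.9)), (180, np.float64(76.7))]
10 [(409, np.float64(153.8)), (80, np.float64(77.1)), (187, np.float64(76.5))]
20 [(424, np.float64(153.8)), (85, np.float64(77.0)), (182, np.float64(76.6))]
30 [(453, np.float64(153.8)), (96, np.float64(76.9)), (223, np.float64(76.4))]
40 [(480, np.float64(153.8)), (98, np.float64(77.0)), (201, np.float64(76.6))]
50 [(495, np.float64(153.8)), (102, np.float64(76.9)), (204, np.float64(76.4))]
60 [(525, np.float64(153.8)), (110, np.float64(76.6)), (201, np.float64(76.5))]
70 [(381, np.float64(310.5)), (106, np.float64(77.0)), (224, np.float64(76.7))]
80 [(58, np.float64(77.1)), (103, np.float64(77.0))]
[ 0.07413094  0.16475088 -6.76201932] [-0.0670223   0.13157893 -0.00716489]
[ 0.07413094  0.16475088 -6.76201932] [-0.0670223   0.13157893 -0.00716489]
[ 0.07413094  0.16475088 -6.76201932] [-0.0670223   0.13157893 -0.00716489]
```

The wrist view shows the carrier airborne, with die (288,132) and sleeve (358,213) in their cells. Walls and handle measure the same height end to end, so it is level. I lift it on gently.

```bash
python3 -m inch '[[[0,0,-0.008,0,0,0,0],[0,0,-0.022,0,0,0,0],[0,0,-0.038,0,0,0,0],[0,0,-0.054,0,0,0,0],[0,0,-0.07,0,0,0,0],[0,0,-0.086,0,0,0,0],[0,0,-0.1,0,0,0,0],[0,0,-0.111,0,0,0,0],[0,0,-0.118,0,0,0,0],[0,0,-0.12,0,0,0,0]]]' 60; python3 -m inch '[[[0,0,0,0,0,0,0],[0,0,0,0,0,0,0],[0,0,0,0,0,0,0],[0,0,0,0,0,0,0],[0,0,0,0,0,0,0],[0,0,0,0,0,0,0],[0,0,0,0,0,0,0],[0,0,0,0,0,0,0],[0,0,0,0,0,0,0],[0,0,0,0,0,0,0]]]'; python3 look4.py e.png
python3 - <<'E'
from h import *
im,d,c,T=snap('top','etop.png'); im,d,c,T=snap('scene','escene.png')
cv2.imwrite('pics/ef.png',cv2.resize(np.vstack([cv2.imread('pics/etop.png')[130:270,120:520],cv2.imread('pics/escene.png')[90:320,120:520]]),None,fx=1.6,fy=1.6))
E
```

```text
time_s: 13.38
eef_pos: [571.1, -326.6, 253.4]
ee_rot: [179.9, -0.1, 7.2]
contact_force: [0.5, -0.4, -5.8]
gripper_width: 13.5
grip_force: 60.0
time_s: 14.22
eef_pos: [570.6, -326.3, 251.7]
ee_rot: [-180.0, -0.0, 7.2]
contact_force: [0.7, -1.3, -5.9]
gripper_width: 13.6
grip_force: 60.0
handle slope deg 6.789739418100241 273.73916840127293
wall 1 1237 [196.86369815 197.65106892]
wall -1 2734 [195.99573426 197.6256653 ]
t 14.3167 eef [ 570.6 -326.3  251.7] [-180.    -0.     7.2] J [-36.  22.  71.   0.  87.  47.] shift [0. 0. 0.] turn [-0.    -0.     0.003] rows 0.0 0.02110454378553556
-80 [(131, np.float64(274.0)), (7, np.float64(177.0))]
-70 [(204, np.float64(274.2)), (67, np.float64(191.3))]
-60 [(55, np.float64(197.3)), (151, np.float64(196.9))]
-50 [(69, np.float64(197.1)), (151, np.float64(197.0))]
-40 [(297, np.float64(274.1)), (72, np.float64(197.2)), (133, np.float64(197.2))]
-30 [(335, np.float64(274.1)), (79, np.float64(197.3)), (222, np.float64(196.5))]
-20 [(350, np.float64(274.1)), (73, np.float64(197.0)), (168, np.float64(197.0))]
-10 [(343, np.float64(274.0)), (75, np.fl
[... 271 characters left out ...]
64(196.9))]
30 [(456, np.float64(274.1)), (89, np.float64(197.1)), (220, np.float64(196.7))]
40 [(479, np.float64(274.0)), (96, np.float64(197.2)), (206, np.float64(196.9))]
50 [(497, np.float64(274.1)), (99, np.float64(197.1)), (202, np.float64(196.8))]
60 [(494, np.float64(274.1)), (103, np.float64(197.2)), (200, np.float64(196.9))]
70 [(384, np.float64(275.5)), (114, np.float64(197.2)), (225, np.float64(196.9))]
80 [(54, np.float64(197.4)), (99, np.float64(197.4))]
[-0.73599724  0.18083511 -5.58941325] [-0.04078925  0.12349227  0.02860658]
[-0.73599724  0.18083511 -5.58941325] [-0.04078925  0.12349227  0.02860658]
[-0.73599724  0.18083511 -5.58941325] [-0.04078925  0.12349227  0.02860658]
```

View pics/ef.png

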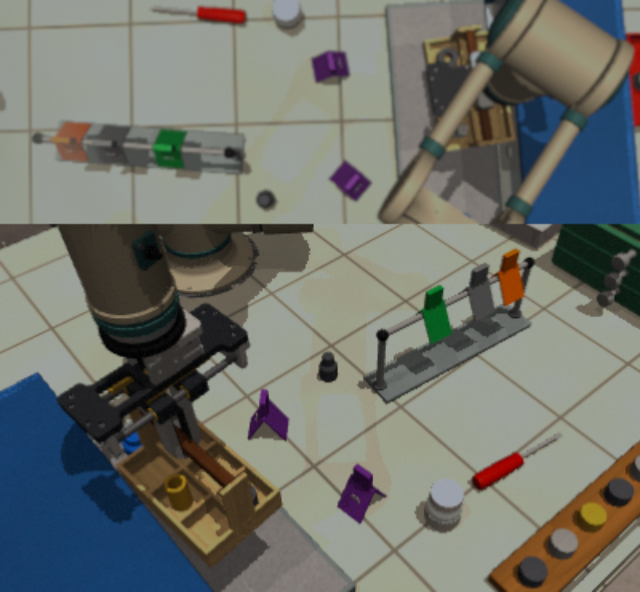

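The combined view shows the orange tag hanging on the bar at (511,278), beside the grey and green tags. The carrier is held level about 13 cm above the sill at (200,480), with the sleeve standing at (178,490). The other things have not moved.

```bash
python3 -c "
from rig import ticket
print(ticket.hand_in())"
```

```text
the job is handed in; nothing more can be done
None
```

I handed the job in: the orange tag hangs free on the rail, and the gripper holds the punch carrier level and still about 13 cm above the sill; the hand-in returned no verdict, and I saw the die and sleeve upright after lifting but not the punch, which was out of view.

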